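# Weigh out large nuts on the spring scale

### The job

Lay the large hex nuts in the scale's pan one at a time, letting the pan settle after each, until the pan's pointer has come down to the black mark on the white column. Stop as soon as it is level with the mark or below it; a nut that is not needed stays on the bench.

Things in the scene. Friction and masses are not known exactly. Their poses are not given: they have to be found in the camera images.
- nut_a_mid (a point): one of three identical large steel hex nuts lying flat on a 4 mm mat on the bench: 46 mm across flats, 30 mm high, 28 mm bore, about 0.25 kg. This point is its centre, half-way up; z is the bore axis, x is square to one pair of flats (other pairs at 60 and 120 degrees). Not the smaller hex nut (30 mm across, 16 high), the round collar or the upright bolt nearby.
- nut_b_mid (a point): one of three identical large steel hex nuts lying flat on a 4 mm mat on the bench: 46 mm across flats, 30 mm high, 28 mm bore, about 0.25 kg. This point is its centre, half-way up; z is the bore axis, x is square to one pair of flats (other pairs at 60 and 120 degrees). Not the smaller hex nut (30 mm across, 16 high), the round collar or the upright bolt nearby.
- nut_c_mid (a point): one of three identical large steel hex nuts lying flat on a 4 mm mat on the bench: 46 mm across flats, 30 mm high, 28 mm bore, about 0.25 kg. This point is its centre, half-way up; z is the bore axis, x is square to one pair of flats (other pairs at 60 and 120 degrees). Not the smaller hex nut (30 mm across, 16 high), the round collar or the upright bolt nearby.
- pan_floor (a point): centre of the pan floor's upper face. Steel pan 160 mm (x) by 240 mm (y), rim 14 mm high; it sinks level on a soft spring, about 20 mm per large nut, settling in 1 s. Empty it stands 129-159 mm above the bench (varies): it takes two or three nuts. The forked pointer on its +x edge is at floor height; the black mark on the white column (170 mm high, 120 mm out along +x) is 101 mm above the bench.
Not all that is in view belongs to the job. What is shaped like the part that bears nut_b_mid but brown or red is not meant. Leave any green look-alike of the part that bears nut_c_mid alone.

How it is judged:
By the outcome, as a careful person would: the job done as asked, in the order asked, and still so for the second after the job is handed in, with the robot touching nothing.
It also fails if it takes over 72 s, if anything falls off the work surface, if the arm or the gripper's body presses on something with over 40 N, if the wrist force passes 120 N, or if a joint passes its speed limit or range.

### The arm

A 6-joint arm with a two-finger parallel gripper is mounted at the origin on the work surface. World frame = base frame: x ahead of the robot, y to its left, z up, the work surface at z = 0. Lengths are in mm, angles in rad, forces in N, time in s.
With the tool pointing down it reaches from about 400 to 925 mm from the base axis. Payload 12.5 kg.
Tool frame: the origin (TCP) lies at the very end of the fingers, on their centre line; the grasp point (between the pads) lies 19 mm behind it; z points along the fingers, y is the direction in which the jaws open and shut (so a half turn about z gives the same grasp; the last joint's range is limited). The gripper opens to 95 mm and grips with 3 to 60 N. Pads are 20 mm wide; open, the fingers measure 119 mm over their backs; the gripper's body (75 mm by 180 mm) begins 59 mm behind the grasp point.
Start: joints at [-1.252, 0.491, 1.559, -0, 1.092, -0.106], TCP at [257.611, -569.459, 214.661] pointing down, gripper open.
Joint ranges: [-3.1, 3.1], [-0.84, 2.19], [0.05, 2.79], [-1.13, 4.28], [0.06, 2.93], [-2.69, 2.69]. Speed limits (rad/s): [2.22, 2.22, 2.79, 3.14, 3.14, 3.14].

### API

Orientations are given as [roll, pitch, yaw] about the fixed x, y, z axes, in that order (R = Rz(yaw) Ry(pitch) Rx(roll)).
In Python, from cell import env, read_camera, get_calibration gives the robot as it stands.
- The arm moves only by the tool arm_command, never from a script. Its argument "targets" is a list of rows, each a list of 3 entries, a list of its own where there are three numbers: the turn, a rotation vector about the tool's x, y, z in rad, then the shift along the tool's x, y, z in m, then the closure in counts, from 0 (fully open) to 255 (shut). In form: [[[rx, ry, rz], [tx, ty, tz], fingers], ...]. A call has 1 to 8 rows; each row is the pose to reach, as a shift and turn from the pose commanded when the call began, along the tool's axes at that moment; what a row does not reach only later rows make up. A row lasts 1/10 s, in which the tool goes at most 50 mm and 8.59 degrees, less where a joint would pass 70% of its speed; a pose out of reach is approached as far as the arm can. A call with a gripper value outside its range is refused whole. The fingers move at their own pace and stop on an object; the grip force is fixed at half the most. Time passes only in rows, so rows that repeat a pose let the fingers close. It gives the time, the measured TCP pose, the force and the opening at its end, in the units of the state.
- env.state(): the state, without advancing time (a new reading comes with each control period).
- read_camera(name): name is "scene" or "top" or "wrist"; returns (picture, depth): 480x640x3 uint8, blue, green, red; 480x640 float32, mm along the optical axis (not along the pixel's ray), 0 where there is no reading.
- get_calibration(name): a dict with "vfov" (degrees; the focal length in pixels is half the picture's height over the tangent of half this angle, whatever the lens; pixels are square), "cx", "cy" (the principal point, pixels), "world_from_camera" (4x4, takes a point from camera to world coordinates). Camera axes: x right, y down, z forward; pixel columns grow to the right and rows downward; lengths in mm; the calibration is good to about 2 mm. A picture is of the moment at which its call begins: read the wrist's pose just before it. get_calibration takes no time and is no camera call; for the wrist camera it gives the pose at the moment of the call.
- env.job_done(): hands the job in, once; it reports no verdict.
The state is a dict: "t": time; "joints": joint angles; "qvel": joint speeds; "tau": joint torques, N m; "eef_pos": TCP position; "tcp_rot": TCP orientation; "ft_force": force on the tool from outside, world axes, zero at the start; "moment": the same for the moment, N m; "opening": opening from 0.0 (shut) to 1.0 (fully open).
Only numpy, scipy, OpenCV 4.12 (cv2) and the standard library are available. Lean on these libraries where they do the work, as an engineer would, in place of code of your own. Each camera call takes 0.05 s, during which the arm holds its last target.

## Working session

There is one attempt and no reset: what is moved stays moved. The work goes in short steps, Python scripts to look and compute and a tool call to move; the robot and the scene stay as the last step left them, time stands still between calls to the robot, and variables do not carry over. Pictures are saved under pics/ and viewed, and the job is handed in when it is done.

Besides the shell and the picture viewer there is one more tool, called as a command line: name --argument value ..., lists and objects as JSON in quotes. arm_command: Moves the arm, as the interface text tells. Its arguments: {"type":"object","properties":{"targets":{"type":"array"}},"required":["targets"]}

```bash
ls; mkdir -p pics; python3 - <<'E'
from cell import env, read_camera, get_calibration
import cv2,numpy as np
print(env.state())
for n in ("scene","top"):
    p,d=read_camera(n); cv2.imwrite(f"pics/{n}0.png",p); np.save(f"pics/{n}0.npy",d); c=get_calibration(n); print(n,c,(d>0).mean())
E
```

```text
pics
{'t': 0.0, 'joints': array([-1.25160097e+00,  4.91557477e-01,  1.55946531e+00,  1.73057795e-05,
        1.09169793e+00, -1.05629779e-01]), 'qvel': array([-0.00100723, -0.00057344,  0.00010476, -0.001418  ,  0.00193514,
        0.00021705]), 'tau': array([-8.84564452e-04, -6.12637854e+01, -2.58182126e+01,  6.92441105e-02,
        4.80860390e-02, -8.51764389e-05]), 'eef_pos': array([ 257.52929427, -569.20121016,  214.05758123]), 'tcp_rot': array([-3.14047249e+00, -1.34198646e-04,  4.24817077e-01]), 'ft_force': array([-1.06217532,  0.40159136,  0.8117343 ]), 'moment': array([-0.03797066, -0.05751595, -0.02090241]), 'opening': 0.9972116450643036}
scene {'vfov': 53.205447732830265, 'cx': 314.24639574105106, 'cy': 241.66122679968774, 'world_from_camera': array([[ 6.93979284e-01,  5.54302783e-01, -4.59501011e-01,
         9.15200540e+02],
       [ 7.19791295e-01, -5.49301944e-01,  4.24461854e-01,
        -5.12118825e+02],
       [-1.71244120e-02, -6.25312561e-01, -7.80186487e-01,
         9.24286673e+02],
       [ 0.00000000e+00,  0.00000000e+00,  0.00000000e+00,
         1.00000000e+00]])} 0.996005859375
top {'vfov': 42.64880162553024, 'cx': 309.7130545795973, 'cy': 242.06194527129205, 'world_from_camera': array([[ 1.49823089e-02, -9.93243186e-01,  1.15080421e-01,
         2.48845935e+02],
       [-9.99887238e-01, -1.47653037e-02,  2.73793022e-03,
        -6.25722441e+01],
       [-1.02023316e-03, -1.15108465e-01, -9.93352405e-01,
         1.84956513e+03],
       [ 0.00000000e+00,  0.00000000e+00,  0.00000000e+00,
         1.00000000e+00]])} 0.9960970052083333
```

View pics/scene0.png

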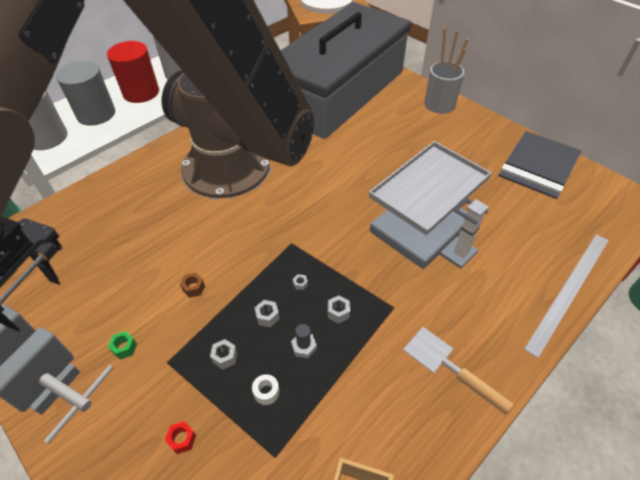

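View pics/top0.png

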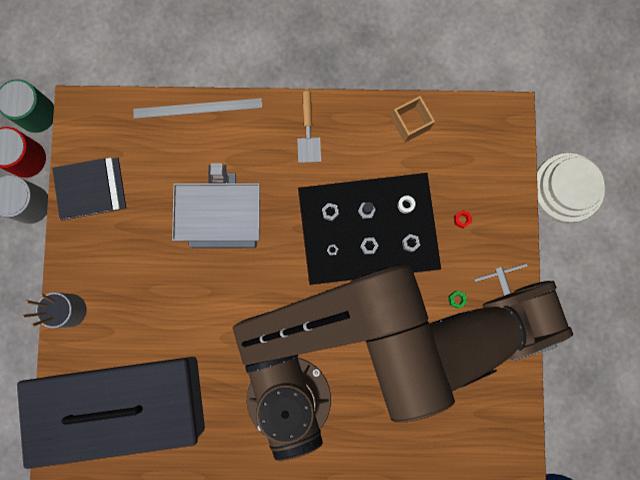

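```bash
cat > h.py <<'E'
import numpy as np,cv2
from cell import env, read_camera, get_calibration
def K(c,h=480):
    f=h/2/np.tan(np.radians(c["vfov"])/2); return f,c["cx"],c["cy"]
def pts(d,c):
    f,cx,cy=K(c); v,u=np.mgrid[0:480,0:640]
    P=np.stack([(u-cx)/f*d,(v-cy)/f*d,d,np.ones_like(d)],-1)
    W=P@np.asarray(c["world_from_camera"]).T
    return W[...,:3]
def ray(u,v,z,c):
    f,cx,cy=K(c);M=np.asarray(c["world_from_camera"]);r=M[:3,:3]@np.array([(u-cx)/f,(v-cy)/f,1]);o=M[:3,3]
    return o+r*(z-o[2])/r[2]
E
python3 - <<'E'
from h import *
out=[]
for n,(u0,v0,u1,v1) in (("top",(300,170,480,320)),("scene",(160,240,400,460))):
    c=get_calibration(n);d=np.load(f"pics/{n}0.npy");W=pts(d,c);im=cv2.imread(f"pics/{n}0.png")
    m=((W[...,2]>12)&(W[...,2]<60)).astype(np.uint8)
    k,l,s,ce=cv2.connectedComponentsWithStats(m)
    for i in range(1,k):
        x,y,w,h,a=s[i]
        if a>20 and u0<ce[i][0]<u1 and v0<ce[i][1]<v1:
            q=W[l==i]; zt=np.percentile(q[:,2],90); t=q[q[:,2]>zt-6]
            (cx,cy),r=cv2.minEnclosingCircle(t[:,:2].astype(np.float32))
            print(n,ce[i].round(),a,"ztop",round(zt,1),"mean",t.mean(0).round(1),"circ",round(cx,1),round(cy,1),round(r,1))
    if n=="top":
        print("pan z",np.median(W[190:235,185:250,2]), W[190:235,185:250].reshape(-1,3).mean(0))
        m=((W[...,2]>100)&(W[...,2]<185)).astype(np.uint8);m[:, :165]=0;m[:,270:]=0;m[:150]=0;m[260:]=0
        q=W[m>0];print(cv2.minAreaRect(q[:,:2].astype(np.float32)))
        cv2.imwrite("pics/pan.png",cv2.resize(im[150:260,160:280],None,fx=5,fy=5))
    cv2.imwrite(f"pics/crop_{n}.png",cv2.resize(im[v0:v1,u0:u1],None,fx=3 if n=="scene" else 4,fy=3 if n=="scene" else 4,interpolation=2)[:600,:800])
cv2.imwrite("pics/pan_s.png",cv2.resize(cv2.imread("pics/scene0.png")[130:280,360:500],None,fx=4,fy=4))
E
```

```text
top [406. 204.] 178 ztop 36.9 mean [ 577.9 -345.7   34.7] circ 578.0 -345.4 25.3
top [365. 212.] 126 ztop 41.8 mean [ 550.5 -219.7   48.1] circ 555.2 -222.8 13.2
top [330. 212.] 162 ztop 36.5 mean [ 552.6 -117.6   34.2] circ 552.7 -116.9 25.2
top [462. 219.] 163 ztop 33.9 mean [ 535.4 -514.4   31.8] circ 536.0 -515.2 25.3
top [411. 243.] 161 ztop 37.7 mean [ 461.9 -358.    35.8] circ 461.1 -358.8 24.6
top [369. 245.] 158 ztop 37.5 mean [ 451.8 -234.1   35.5] circ 450.9 -232.7 25.3
top [332. 250.] 65 ztop 25.2 mean [ 437.6 -124.6   22.8] circ 437.8 -125.3 15.5
top [457. 299.] 172 ztop 33.0 mean [ 294.2 -496.7   30.7] circ 295.7 -496.2 25.5
pan z 146.43161567243487 [525.83972677 202.05987059 155.1060422 ]
((553.2252197265625, 206.37376403808594), (217.3867645263672, 241.5519256591797), 0.9815533757209778)
scene [192. 283.] 369 ztop 32.9 mean [ 276.8 -302.7   31. ] circ 275.2 -302.8 26.7
scene [300. 281.] 131 ztop 23.2 mean [ 441.4 -121.9   21.2] circ 440.7 -122.1 16.7
scene [339. 308.] 412 ztop 36.7 mean [ 555.5 -114.2   35. ] circ 555.0 -113.4 26.1
scene [267. 312.] 410 ztop 36.5 mean [ 454.2 -231.1   34.9] circ 454.5 -230.6 26.1
scene [304. 346.] 358 ztop 50.1 mean [ 570.6 -229.9   52.8] circ 564.1 -225.8 14.2
scene [223. 353.] 468 ztop 36.8 mean [ 465.  -355.9   34.9] circ 464.2 -355.2 26.5
scene [265. 389.] 510 ztop 36.4 mean [ 581.8 -343.1   34.5] circ 581.1 -342.4 25.5
scene [180. 436.] 543 ztop 32.3 mean [ 540.  -512.6   30.6] circ 539.0 -512.4 26.0
```

View pics/crop_top.png

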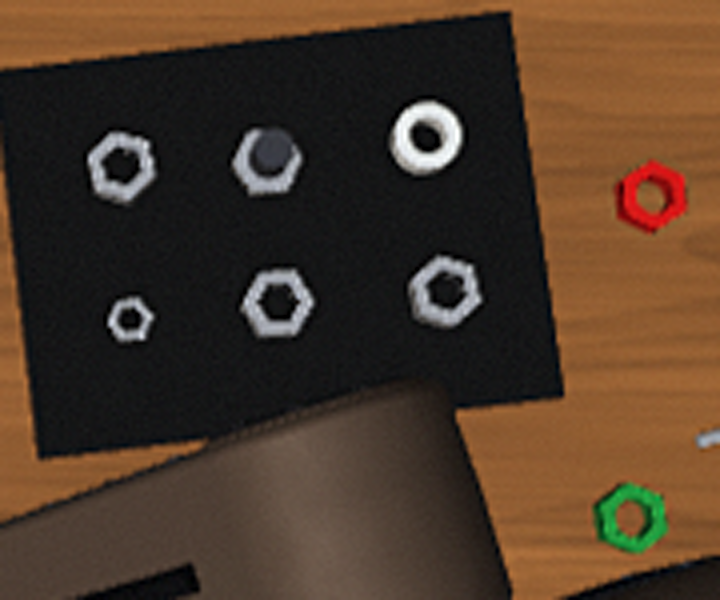

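View pics/pan.png

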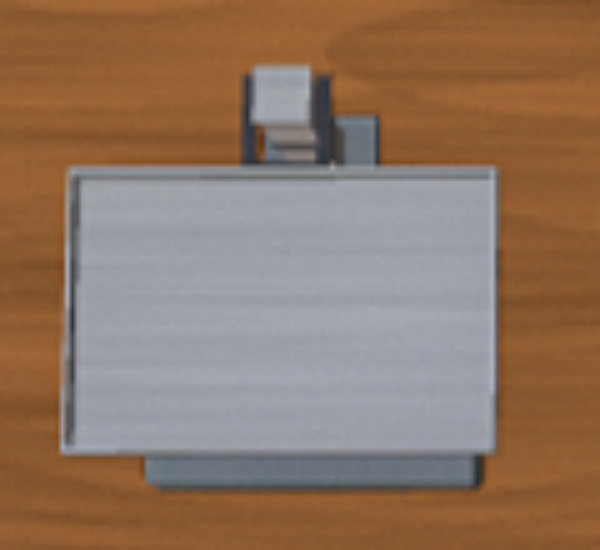

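View pics/pan_s.png

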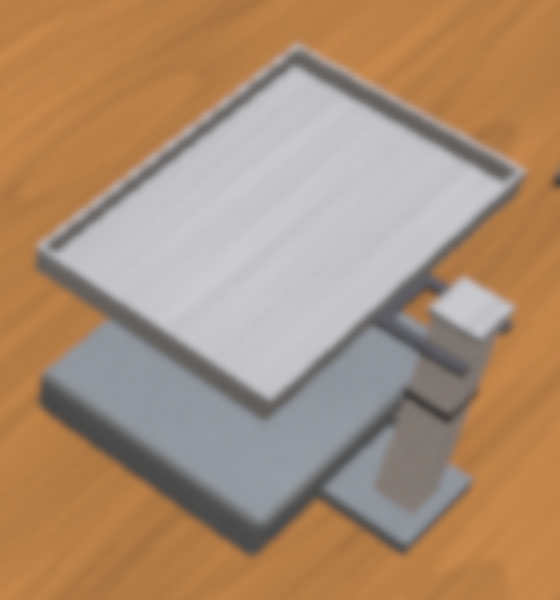

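View pics/crop_scene.png

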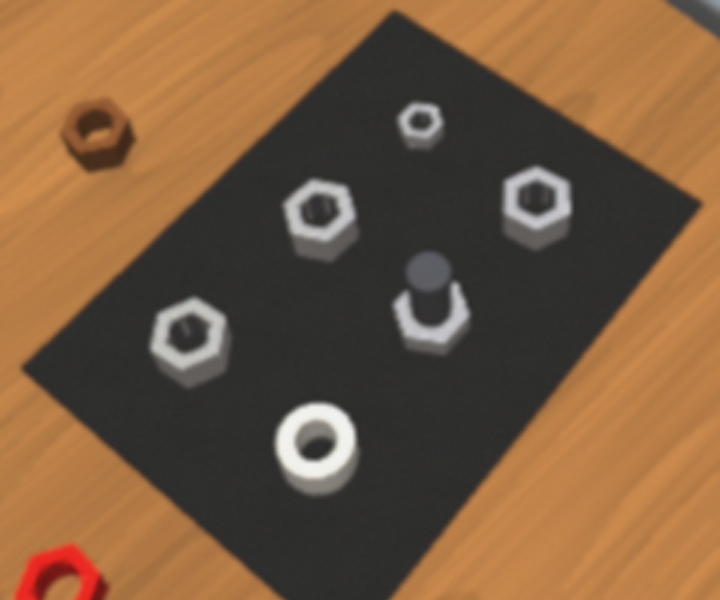

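```bash
python3 - <<'E'
from h import *
for n in ("top","scene"):
    c=get_calibration(n);d=np.load(f"pics/{n}0.npy");W=pts(d,c);im=cv2.imread(f"pics/{n}0.png")
    g=cv2.cvtColor(im,cv2.COLOR_BGR2GRAY)
    for x,y in ((553.5,-115.5),(453,-232),(463.3,-357)):
        M=np.linalg.inv(np.asarray(c["world_from_camera"]));f,cx,cy=K(c)
        # rectify top plane z=34, 0.25mm/px
        S=[];D=[]
        for dx,dy in ((-40,-40),(40,-40),(40,40),(-40,40)):
            p=M@np.array([x+dx,y+dy,34,1]);S.append([f*p[0]/p[2]+cx,f*p[1]/p[2]+cy]);D.append([(dx+40)*4,(dy+40)*4])
        H=cv2.getPerspectiveTransform(np.float32(S),np.float32(D))
        r=cv2.warpPerspective(g,H,(320,320),flags=cv2.INTER_CUBIC)
        b=(r>125).astype(np.uint8)
        cs,_=cv2.findContours(b,cv2.RETR_EXTERNAL,cv2.CHAIN_APPROX_NONE); k=max(cs,key=cv2.contourArea)
        k=cv2.convexHull(k); m=cv2.moments(k);mx,my=m['m10']/m['m00'],m['m01']/m['m00']
        mask=cv2.drawContours(np.zeros((320,320),np.uint8),[k],-1,1,-1)
        v,u=np.nonzero(mask);z=(u-mx)+1j*(v-my);F=np.sum(z**6) # vertices dominate -> phase
        a=np.degrees(np.angle(F))/6
        print(n,"centre",round(x+mx/4-40,1),round(y+my/4-40,1),"area",m['m00']/16,"vertex ang",round(a,1),"flat normal",round(a+30,1),"mod60")
        cv2.imwrite(f"pics/r_{n}_{int(x)}.png",r)
    q=W[150:260,165:275] if n=="top" else W[130:280,360:500]
    z=q[...,2]; print(np.histogram(z,bins=np.arange(100,185,4)))
    print("bolt max z",W[190:225,350:380,2].max() if n=="top" else W[320:350,290:318,2].max())
    if n=="top": cor=[(173.5,183.5),(259.3,183.5),(258.8,240.5),(172.5,240.5)]
    else: cor=[(434.5,142),(490.5,174),(427,231),(370,193)]
    print([ray(u,v,165,c).round(0) for u,v in cor])
a=[cv2.imread(f"pics/r_{n}_{i}.png") for n in ("top","scene") for i in (553,453,463)]
cv2.imwrite("pics/r.png",cv2.resize(np.vstack([np.hstack(a[:3]),np.hstack(a[3:])]),None,fx=.8,fy=.8))
E
```

```text
top centre 553.6 -116.5 area 1844.84375 vertex ang 14.5 flat normal 44.5 mod60
top centre 452.2 -233.9 area 1845.03125 vertex ang -27.9 flat normal 2.1 mod60
top centre 463.2 -358.7 area 1855.15625 vertex ang 13.4 flat normal 43.4 mod60
(array([   5,    3,    2,    3,    2,    2,    4,    4,   26,  254, 1042,
       1755, 1305,  427,  181,  136,   84,   60,   18,    4,    0]), array([100, 104, 108, 112, 116, 120, 124, 128, 132, 136, 140, 144, 148,
       152, 156, 160, 164, 168, 172, 176, 180, 184]))
bolt max z 1849.5651306969087
[array([603., 325., 165.]), array([606.,  85., 165.]), array([446.,  83., 165.]), array([443., 321., 165.])]
scene centre 554.5 -113.1 area 1912.78125 vertex ang 14.5 flat normal 44.5 mod60
scene centre 452.8 -230.8 area 1921.5 vertex ang -27.6 flat normal 2.4 mod60
scene centre 463.6 -355.9 area 1925.3125 vertex ang 12.6 flat normal 42.6 mod60
(array([  16,   27,   21,   20,   22,   19,   19,   26,   12,   10,    9,
        626, 4078,  594,  327,  451,  174,  117,   77,    0,    0]), array([100, 104, 108, 112, 116, 120, 124, 128, 132, 136, 140, 144, 148,
       152, 156, 160, 164, 168, 172, 176, 180, 184]))
bolt max z 924.2866729113048
[array([450., 322., 165.]), array([608., 322., 165.]), array([611.,  85., 165.]), array([456.,  84., 165.])]
```

View pics/r.png

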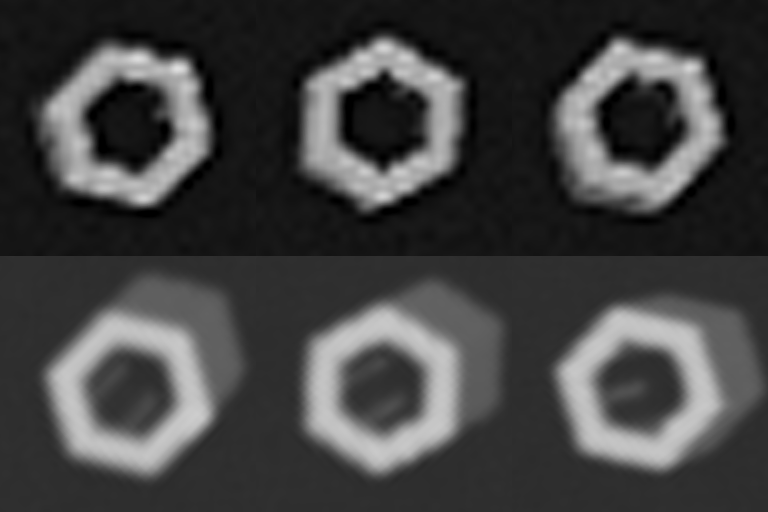

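```bash
python3 - <<'E'
from h import *
for n,s in (("top",np.s_[190:225,350:380]),("scene",np.s_[318:360,285:320])):
    c=get_calibration(n);d=np.load(f"pics/{n}0.npy");W=pts(d,c)[s][d[s]>0]
    q=W[W[:,2]>60]; print(n,len(q),np.percentile(q,[5,50,95],axis=0).round(0).tolist(), W[:,2].max())
    print(get_calibration("wrist")["world_from_camera"])
E
```

```text
top 86 [[547.0, -238.0, 68.0], [559.0, -226.0, 77.0], [571.0, -214.0, 85.0]] 89.64355110819815
[[ 4.11730905e-01 -8.71260356e-01 -2.67176074e-01  3.32682424e+02]
 [-9.11305258e-01 -3.93839002e-01 -1.20056520e-01 -5.35906020e+02]
 [-6.23872177e-04  2.92909940e-01 -9.56139832e-01  3.84417821e+02]
 [ 0.00000000e+00  0.00000000e+00  0.00000000e+00  1.00000000e+00]]
scene 216 [[551.0, -237.0, 64.0], [565.0, -226.0, 79.0], [576.0, -212.0, 82.0]] 82.66573512249602
[[ 4.11730905e-01 -8.71260356e-01 -2.67176074e-01  3.32682424e+02]
 [-9.11305258e-01 -3.93839002e-01 -1.20056520e-01 -5.35906020e+02]
 [-6.23872177e-04  2.92909940e-01 -9.56139832e-01  3.84417821e+02]
 [ 0.00000000e+00  0.00000000e+00  0.00000000e+00  1.00000000e+00]]
```

```bash
cat >> h.py <<'E'
def mv(goal,yawdeg,start=None,yaw0=None):
    from scipy.spatial.transform import Rotation as R
    s=env.state(); p=np.array(s["eef_pos"]) if start is None else np.array(start)
    R0=R.from_euler("xyz",s["tcp_rot"]) if yaw0 is None else R.from_euler("xyz",[np.pi,0,yaw0])
    R1=R.from_euler("xyz",[np.pi,0,np.radians(yawdeg)])
    print("turn",(R0.inv()*R1).as_rotvec().round(4),"shift m",(R0.inv().apply(np.array(goal)-p)/1000).round(4))
E
python3 -c "
from h import *
mv([463.4,-357.3,110],73,[257.611,-569.459,214.661],.4248)"
```

```text
turn [ 0.      0.     -0.8493] shift m [ 0.2749 -0.1085  0.1047]
```

arm_command --targets '[[[0,0,-0.849],[0.275,-0.1085,0.105],60],[[0,0,-0.849],[0.275,-0.1085,0.105],60],[[0,0,-0.849],[0.275,-0.1085,0.105],60],[[0,0,-0.849],[0.275,-0.1085,0.105],60],[[0,0,-0.849],[0.275,-0.1085,0.105],60],[[0,0,-0.849],[0.275,-0.1085,0.105],60],[[0,0,-0.849],[0.275,-0.1085,0.105],60],[[0,0,-0.849],[0.275,-0.1085,0.105],60]]'

```text
t: 0.9
eef_pos: [464.2, -355.7, 108.8]
tcp_rot: [-3.14, -0.001, 1.276]
ft_force: [0.5, 0.1, -1.5]
opening: 0.767
```

```bash
python3 - <<'E'
from h import *
c=get_calibration("wrist");p,d=read_camera("wrist");cv2.imwrite("pics/w1.png",p)
s=env.state();print(s["eef_pos"],s["tcp_rot"])
M=np.linalg.inv(c["world_from_camera"]);f,cx,cy=K(c)
for q in ((463.4,-357.3,34),):
    a=M@np.array([*q,1]);print(f*a[0]/a[2]+cx,f*a[1]/a[2]+cy)
mv([463.4,-357.3,9],73)
E
```

```text
[ 463.53401236 -357.11048163  109.44759953] [-3.14098739e+00 -7.52120449e-05  1.27408525e+00]
318.0154009876869 250.46180366886782
turn [-0.0006 -0.0001 -0.    ] shift m [-0.0002 -0.      0.1004]
```

View pics/w1.png

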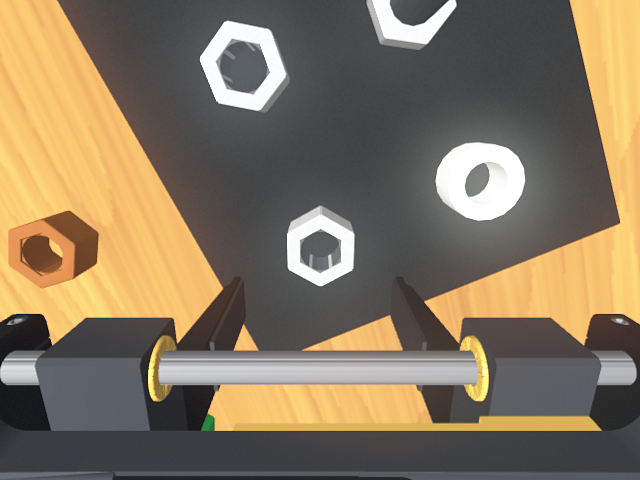

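The wrist view shows the steel large nut at (320,251), where I predicted it at (318,250). It is centred, with its flats square to the jaws. Descending and gripping.

arm_command --targets '[[[0,0,0],[0,0,0.05],60],[[0,0,0],[0,0,0.09],60],[[0,0,0],[0,0,0.1],60],[[0,0,0],[0,0,0.1],255],[[0,0,0],[0,0,0.1],255],[[0,0,0],[0,0,0.1],255],[[0,0,0],[0,0,0.1],255]]'

```text
t: 1.65
eef_pos: [464.1, -358.0, 11.3]
tcp_rot: [3.139, 0.001, 1.274]
ft_force: [1.8, -0.2, 2.1]
opening: 0.484
```

arm_command --targets '[[[0,0,0],[0,0,0],255],[[0,0,0],[0,0,-0.05],255],[[0,0,0],[0,0,-0.1],255],[[0,0,0],[0,0,-0.15],255],[[0,0,0],[0,0,-0.2],255],[[0,0,0],[0,0,-0.22],255],[[0,0,0],[0,0,-0.22],255]]'

```text
t: 2.35
eef_pos: [464.1, -357.7, 233.3]
tcp_rot: [3.136, 0.003, 1.274]
ft_force: [0.2, -0.2, -3.6]
opening: 0.483
```

```bash
python3 - <<'E'
from h import *
s=env.state();print(s["eef_pos"],s["tcp_rot"],s["opening"],s["ft_force"])
mv([527,130,228],90)
mv([527,130,228],73)
E
```

```text
[ 464.09039985 -357.70434996  233.25224726] [3.13601658e+00 2.92094694e-03 1.27404361e+00] 0.48291464882695134 [ 0.19274009 -0.21837829 -3.61046174]
turn [ 0.0051  0.0037 -0.2967] shift m [ 0.4848 -0.0825  0.0034]
turn [ 0.0056  0.0029 -0.    ] shift m [ 0.4848 -0.0825  0.0034]
```

arm_command --targets '[[[0,0,-0.297],[0.485,-0.083,0.005],255],[[0,0,-0.297],[0.485,-0.083,0.005],255],[[0,0,-0.297],[0.485,-0.083,0.005],255],[[0,0,-0.297],[0.485,-0.083,0.005],255],[[0,0,-0.297],[0.485,-0.083,0.005],255],[[0,0,-0.297],[0.485,-0.083,0.005],255],[[0,0,-0.297],[0.485,-0.083,0.005],255],[[0,0,-0.297],[0.485,-0.083,0.005],255]]'

```text
t: 3.15
eef_pos: [513.4, 41.6, 223.9]
tcp_rot: [-3.139, -0.0, 1.571]
ft_force: [1.3, -0.3, -2.7]
opening: 0.481
```

```bash
python3 - <<'E'
from h import *
s=env.state();print(s["eef_pos"],s["tcp_rot"],s["opening"])
mv([527,130,165],90)
E
```

```text
[513.37905088  41.58316287 223.90612883] [-3.13911996e+00 -1.74558875e-05  1.57075612e+00] 0.4808575069314204
turn [-0.0025 -0.     -0.    ] shift m [0.0884 0.0138 0.0589]
```

arm_command --targets '[[[0,0,0],[0.05,0.01,0],255],[[0,0,0],[0.088,0.014,0],255],[[0,0,0],[0.088,0.014,0.02],255],[[0,0,0],[0.088,0.014,0.045],255],[[0,0,0],[0.088,0.014,0.045],255],[[0,0,0],[0.088,0.014,0.045],255]]'

```text
t: 3.75
eef_pos: [527.9, 127.3, 179.8]
tcp_rot: [-3.139, 0.0, 1.571]
ft_force: [0.4, 0.5, -1.8]
opening: 0.483
```

```bash
python3 - <<'E'
from h import *
s=env.state();print(s["eef_pos"],s["tcp_rot"],s["opening"],s["ft_force"])
p,d=read_camera("scene");cv2.imwrite("pics/s1.png",cv2.resize(p[100:280,330:530],None,fx=3.3,fy=3.3))
c=get_calibration("scene");W=pts(d,c);q=W[165:200,390:440];q=q[(q[...,2]>130)&(q[...,2]<170)];print("floor",np.median(q[:,2]),len(q))
E
```

```text
[527.87122702 127.34082009 179.81517385] [-3.13928518e+00  3.63245726e-04  1.57069203e+00] 0.4833242992122342 [ 0.44331504  0.4561179  -1.7808154 ]
floor 149.8035919479434 466
```

View pics/s1.png

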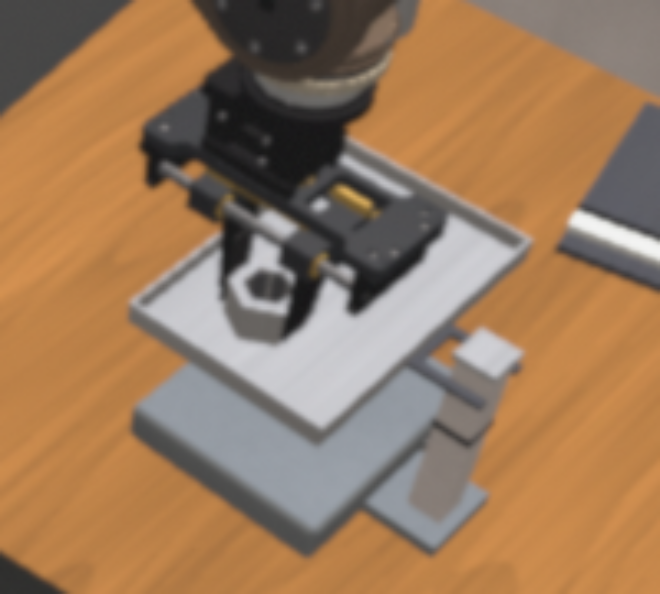

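The nut hangs inside the pan near its -y end. Lowering and releasing.

arm_command --targets '[[[0,0,0],[0,0,0.012],255],[[0,0,0],[0,0,0.02],255],[[0,0,0],[0,0,0.025],255],[[0,0,0],[0,0,0.025],255],[[0,0,0],[0,0,0.025],80],[[0,0,0],[0,0,0.025],80],[[0,0,0],[0,0,0.025],80],[[0,0,0],[0,0,0.015],80]]'

```text
t: 4.6
eef_pos: [527.9, 127.4, 165.3]
tcp_rot: [-3.14, 0.0, 1.571]
ft_force: [-0.1, -0.4, -0.3]
opening: 0.678
```

arm_command --targets '[[[0,0,0],[0,0,-0.03],80],[[0,0,0],[0,0,-0.08],80],[[0,0,0],[0,0,-0.1],80]]'

```text
t: 4.9
eef_pos: [529.2, 127.7, 270.4]
tcp_rot: [3.136, -0.001, 1.571]
ft_force: [0.0, -0.5, -0.4]
opening: 0.688
```

```bash
python3 - <<'E'
from h import *
s=env.state();print(s["t"],s["eef_pos"],s["tcp_rot"],s["opening"])
mv([452.5,-232.4,230],32.3)
p,d=read_camera("scene");cv2.imwrite("pics/s2.png",cv2.resize(p[100:280,330:530],None,fx=3.3,fy=3.3))
c=get_calibration("scene");W=pts(d,c);q=W[165:200,390:440];q=q[(q[...,2]>80)&(q[...,2]<170)];print("floor",np.median(q[:,2]),len(q))
E
```

```text
4.9 [529.21772578 127.66120997 270.41625766] [ 3.13606180e+00 -5.73766376e-04  1.57094232e+00] 0.6878738793262058
turn [ 0.0048 -0.0033  1.0072] shift m [-0.3601 -0.077   0.0398]
floor 130.255046046406 1524
```

View pics/s2.png

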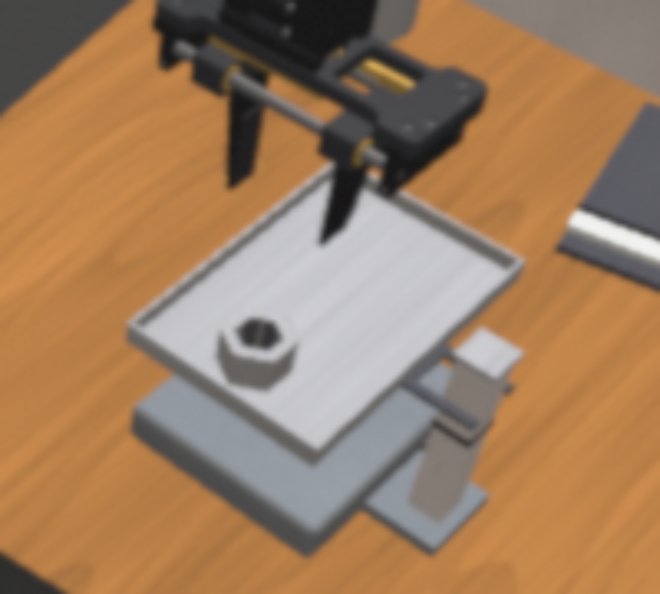

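Nut 1 lies in the pan and the floor has sunk from 150 to 130 mm. Next is the nut at top pixel (369,246).

arm_command --targets '[[[0,0,1.007],[-0.36,-0.077,0.02],60],[[0,0,1.007],[-0.36,-0.077,0.04],60],[[0,0,1.007],[-0.36,-0.077,0.04],60],[[0,0,1.007],[-0.36,-0.077,0.04],60],[[0,0,1.007],[-0.36,-0.077,0.04],60],[[0,0,1.007],[-0.36,-0.077,0.12],60],[[0,0,1.007],[-0.36,-0.077,0.14],60],[[0,0,1.007],[-0.36,-0.077,0.16],60]]'

```text
t: 5.75
eef_pos: [454.8, -217.6, 131.3]
tcp_rot: [3.139, -0.001, 0.559]
ft_force: [1.4, -0.5, -1.1]
opening: 0.764
```

arm_command --targets '[[[0,0,0],[0,0,0],60]]'

```text
t: 5.85
eef_pos: [452.7, -217.1, 127.5]
tcp_rot: [-3.136, 0.003, 0.56]
ft_force: [-0.1, 0.1, 0.7]
opening: 0.764
```

```bash
python3 - <<'E'
from h import *
c=get_calibration("wrist");p,d=read_camera("wrist");cv2.imwrite("pics/w2.png",p)
s=env.state();print(s["t"],s["eef_pos"],s["tcp_rot"])
M=np.linalg.inv(c["world_from_camera"]);f,cx,cy=K(c)
a=M@np.array([452.5,-232.4,34,1]);print(f*a[0]/a[2]+cx,f*a[1]/a[2]+cy)
mv([452.5,-232.4,110],32.3)
mv([452.5,-232.4,9.5],32.3)
p,d=read_camera("scene");c=get_calibration("scene");W=pts(d,c);q=W[165:200,390:440];q=q[(q[...,2]>80)&(q[...,2]<170)];print("floor",np.median(q[:,2]),len(q))
E
```

```text
5.9 [ 453.82421349 -216.13237394  129.79757803] [-3.13791192e+00  1.72523442e-03  5.61247593e-01]
335.4109180065927 250.3053578893462
turn [-0.0037  0.0017 -0.0025] shift m [-0.0097  0.0131  0.0198]
turn [-0.0037  0.0017 -0.0025] shift m [-0.0096  0.0135  0.1203]
floor 130.2053910485413 1583
```

View pics/w2.png

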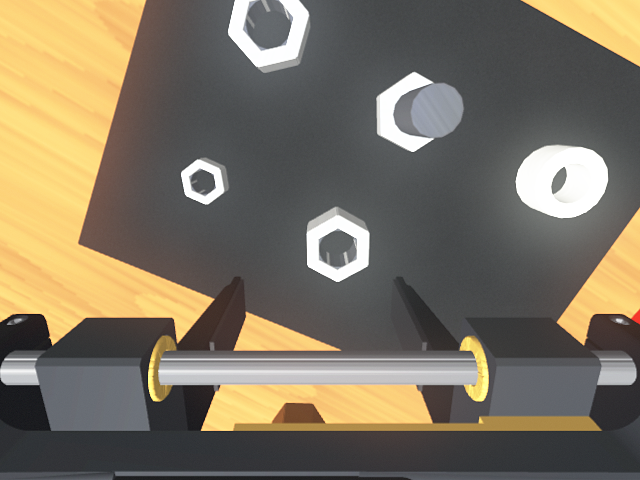

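The nut is at (338,248), 3 px from the prediction, with its flats square to the jaws. Correcting the remaining offset, then descending.

arm_command --targets '[[[0,0,0],[-0.009,0.014,0.01],60],[[0,0,0],[-0.009,0.014,0.05],60],[[0,0,0],[-0.009,0.014,0.095],60],[[0,0,0],[-0.009,0.014,0.119],60],[[0,0,0],[-0.009,0.014,0.119],60],[[0,0,0],[-0.009,0.014,0.119],255],[[0,0,0],[-0.009,0.014,0.119],255],[[0,0,0],[-0.009,0.014,0.119],255]]'

```text
t: 6.75
eef_pos: [455.7, -232.5, 14.0]
tcp_rot: [3.139, -0.001, 0.564]
ft_force: [-0.2, 0.2, -0.1]
opening: 0.572
```

arm_command --targets '[[[0,0,0],[0,0,0],255],[[0,0,0],[0,0,0],255]]'

```text
t: 6.95
eef_pos: [455.3, -232.4, 13.5]
tcp_rot: [3.14, -0.001, 0.564]
ft_force: [-0.6, 0.2, 10.1]
opening: 0.481
```

arm_command --targets '[[[0,0,0],[0,0,-0.05],255],[[0,0,0],[0,0,-0.1],255],[[0,0,0],[0,0,-0.15],255],[[0,0,0],[0,0,-0.2],255],[[0,0,0],[0,0,-0.22],255]]'

```text
t: 7.45
eef_pos: [455.5, -232.5, 237.3]
tcp_rot: [3.136, -0.003, 0.564]
ft_force: [-0.0, -0.3, -3.0]
opening: 0.481
```

```bash
python3 - <<'E'
from h import *
s=env.state();print(s["eef_pos"],s["tcp_rot"],s["opening"])
mv([527,205,228],90)
E
```

```text
[ 455.48787406 -232.48819685  237.25153006] [ 3.13562667e+00 -2.51054128e-03  5.63879332e-01] 0.4814895798146423
turn [ 6.7000e-03  7.0000e-04 -1.0069e+00] shift m [ 0.2942 -0.3316  0.008 ]
```

arm_command --targets '[[[0,0,-1.007],[0.294,-0.332,0.005],255],[[0,0,-1.007],[0.294,-0.332,0.005],255],[[0,0,-1.007],[0.294,-0.332,0.005],255],[[0,0,-1.007],[0.294,-0.332,0.005],255],[[0,0,-1.007],[0.294,-0.332,0.005],255],[[0,0,-1.007],[0.294,-0.332,0.005],255],[[0,0,-1.007],[0.294,-0.332,0.005],255],[[0,0,-1.007],[0.294,-0.332,0.005],255]]'

```text
t: 8.25
eef_pos: [518.6, 164.8, 228.1]
tcp_rot: [3.141, 0.0, 1.575]
ft_force: [1.6, -0.7, -2.2]
opening: 0.481
```

```bash
python3 - <<'E'
from h import *
s=env.state();print(s["eef_pos"],s["tcp_rot"],s["opening"],s["ft_force"])
mv([527,205,160],90)
E
```

```text
[518.58082891 164.80123868 228.09696605] [3.14137705e+00 1.29900770e-04 1.57470657e+00] 0.48087387550398963 [ 1.59946668 -0.7286644  -2.23171337]
turn [0.0002 0.0001 0.0039] shift m [0.0402 0.0086 0.0681]
```

arm_command --targets '[[[0,0,0],[0.04,0.008,0],255],[[0,0,0],[0.04,0.008,0.03],255],[[0,0,0],[0.04,0.008,0.06],255],[[0,0,0],[0.04,0.008,0.068],255],[[0,0,0],[0.04,0.008,0.068],255]]'

```text
t: 8.75
eef_pos: [526.5, 202.5, 159.2]
tcp_rot: [-3.14, 0.001, 1.571]
ft_force: [1.4, -0.4, -2.8]
opening: 0.477
```

```bash
python3 - <<'E'
from h import *
s=env.state();print(s["eef_pos"],s["tcp_rot"],s["opening"],s["ft_force"])
p,d=read_camera("scene");cv2.imwrite("pics/s3.png",cv2.resize(p[100:280,330:530],None,fx=3.3,fy=3.3))
E
```

```text
[526.52651931 202.48928623 159.24691898] [-3.13956414e+00  5.82322733e-04  1.57060950e+00] 0.4771155319918027 [ 1.41365161 -0.37420577 -2.75676692]
```

View pics/s3.png

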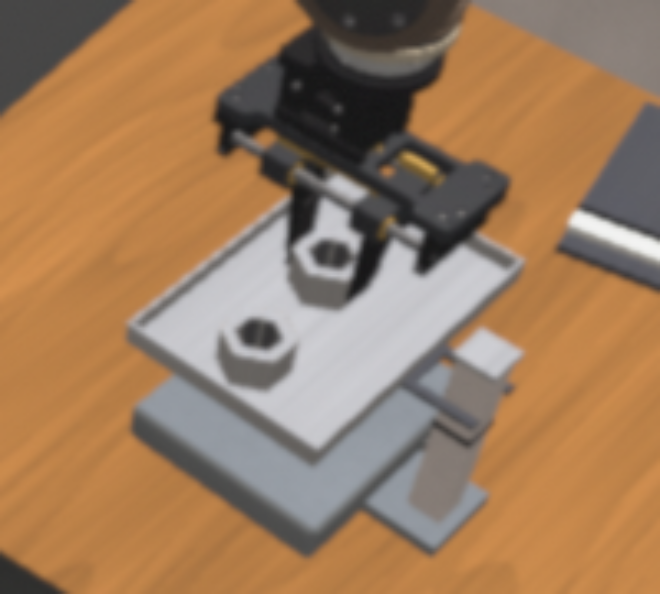

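arm_command --targets '[[[0,0,0],[0,0,0.01],255],[[0,0,0],[0,0,0.018],255],[[0,0,0],[0,0,0.022],255],[[0,0,0],[0,0,0.022],255],[[0,0,0],[0,0,0.022],80],[[0,0,0],[0,0,0.022],80],[[0,0,0],[0,0,0.022],80],[[0,0,0],[0,0,0.012],80]]'

```text
t: 9.6
eef_pos: [526.6, 202.6, 147.5]
tcp_rot: [-3.14, 0.0, 1.571]
ft_force: [-0.2, 0.3, -0.0]
opening: 0.683
```

arm_command --targets '[[[0,0,0],[0,0,-0.03],80],[[0,0,0],[0,0,-0.08],80],[[0,0,0],[0,0,-0.12],80],[[0,0,0],[0,0,-0.12],80],[[0,0,0],[0,0,-0.12],80],[[0,0,0],[0,0,-0.12],80],[[0,0,0],[0,0,-0.12],80],[[0,0,0],[0,0,-0.12],80]]'

```text
t: 10.4
eef_pos: [526.7, 202.6, 266.8]
tcp_rot: [-3.14, 0.001, 1.571]
ft_force: [-0.9, 0.1, 0.9]
opening: 0.687
```

```bash
python3 - <<'E'
from h import *
s=env.state();print(s["t"],s["eef_pos"],s["tcp_rot"],s["opening"])
mv([554,-115,230],74.5)
p,d=read_camera("scene");cv2.imwrite("pics/s4.png",cv2.resize(p[130:280,360:500],None,fx=4,fy=4,interpolation=2))
c=get_calibration("scene");W=pts(d,c);m=(W[...,2]>80)&(W[...,2]<150)&(W[...,0]>455)&(W[...,0]<598)&(W[...,1]>250)&(W[...,1]<310);q=W[m];print("floor",np.median(q[:,2]),len(q))
E
```

```text
10.4 [526.74234717 202.63807478 266.81626751] [-3.13987000e+00  5.42112252e-04  1.57075994e+00] 0.686526979274472
turn [-0.0016  0.0008  0.2705] shift m [-0.3176  0.0273  0.0369]
floor 109.70042652876305 1041
```

View pics/s4.png

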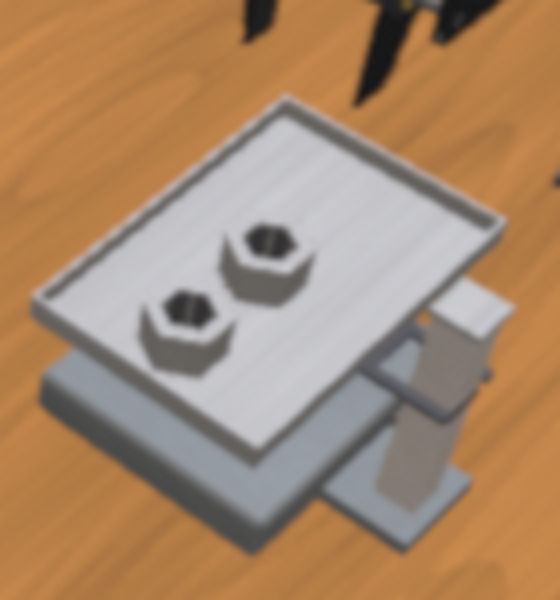

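Image-wise, the near fork arm seems to overlap the mark, so I need to separate parallax from height before deciding.

```bash
python3 - <<'E'
from h import *
c=get_calibration("scene")
p0=cv2.imread("pics/scene0.png");d0=np.load("pics/scene0.npy")
p1,d1=read_camera("scene"); np.save("pics/d4.npy",d1)
cv2.imwrite("pics/cols.png",np.hstack([cv2.resize(p[190:270,445:505],None,fx=6,fy=7,interpolation=cv2.INTER_CUBIC) for p in (p0,p1)]))
for nm,p,d in (("empty",p0,d0),("two",p1,d1)):
    W=pts(d,c);g=p.max(2)
    m=(g<95)&(W[...,0]>595)&(W[...,0]<690)&(W[...,1]>150)&(W[...,1]<260)&(W[...,2]>60)
    m[:190]=0;v,u=np.nonzero(m)
    print(nm); 
    for a,b in list(zip(u,v))[::max(1,len(u)//35)]: print((int(a),int(b)),W[b,a].round(0).tolist(),int(g[b,a]))
W=pts(d1,c);q=W[240:262,380:400];print("bench?",np.median(W[255:270,372:385,2]),"floor2",np.median(W[155:165,430:450,2]), W[160,440])
top=W[200:212,470:488];print("col top",np.percentile(top[...,2],[50,90]))
E
```

```text
empty
(465, 201) [611.0, 223.0, 152.0] 92
(467, 201) [613.0, 230.0, 148.0] 82
(464, 202) [610.0, 222.0, 149.0] 93
(469, 202) [619.0, 227.0, 152.0] 85
(453, 210) [607.0, 186.0, 149.0] 88
(455, 210) [612.0, 186.0, 152.0] 90
(456, 211) [614.0, 187.0, 149.0] 87
(457, 212) [618.0, 184.0, 152.0] 87
(458, 213) [620.0, 187.0, 148.0] 89
(460, 213) [626.0, 183.0, 155.0] 91
(461, 214) [628.0, 186.0, 152.0] 89
(463, 215) [633.0, 185.0, 153.0] 91
(464, 216) [635.0, 186.0, 151.0] 85
(464, 217) [636.0, 185.0, 150.0] 94
(467, 217) [642.0, 186.0, 153.0] 94
(466, 218) [641.0, 186.0, 149.0] 75
(468, 218) [645.0, 187.0, 152.0] 91
(468, 219) [646.0, 186.0, 150.0] 80
(470, 219) [649.0, 187.0, 151.0] 94
(470, 220) [650.0, 186.0, 150.0] 82
(470, 221) [651.0, 186.0, 147.0] 90
(472, 221) [655.0, 187.0, 150.0] 82
(472, 222) [657.0, 184.0, 150.0] 85
(474, 222) [660.0, 187.0, 150.0] 86
(476, 222) [664.0, 188.0, 153.0] 94
(475, 223) [662.0, 188.0, 148.0] 86
(461, 228) [633.0, 198.0, 99.0] 70
(463, 228) [638.0, 196.0, 105.0] 83
(462, 229) [635.0, 199.0, 97.0] 72
(464, 229) [640.0, 198.0, 101.0] 74
(464, 230) [642.
[... 1536 characters left out ...]
6, 232) [651.0, 187.0, 110.0] 83
(467, 232) [653.0, 188.0, 111.0] 91
(474, 232) [661.0, 206.0, 102.0] 92
(466, 233) [652.0, 187.0, 107.0] 88
(467, 233) [654.0, 185.0, 111.0] 81
(468, 233) [657.0, 184.0, 114.0] 88
(472, 233) [663.0, 191.0, 113.0] 93
(473, 233) [661.0, 202.0, 102.0] 88
(468, 234) [656.0, 188.0, 107.0] 88
(469, 234) [659.0, 185.0, 112.0] 85
(470, 234) [661.0, 187.0, 112.0] 89
(471, 234) [661.0, 191.0, 109.0] 88
(472, 234) [663.0, 192.0, 110.0] 84
(469, 235) [660.0, 185.0, 109.0] 94
(470, 235) [663.0, 184.0, 112.0] 83
(471, 235) [663.0, 188.0, 109.0] 87
bench? 1.571053307870102 floor2 110.80483575705654 [474.99714686 324.79488439 121.50323275]
col top [170.74055626 173.16804976]
```

View pics/cols.png

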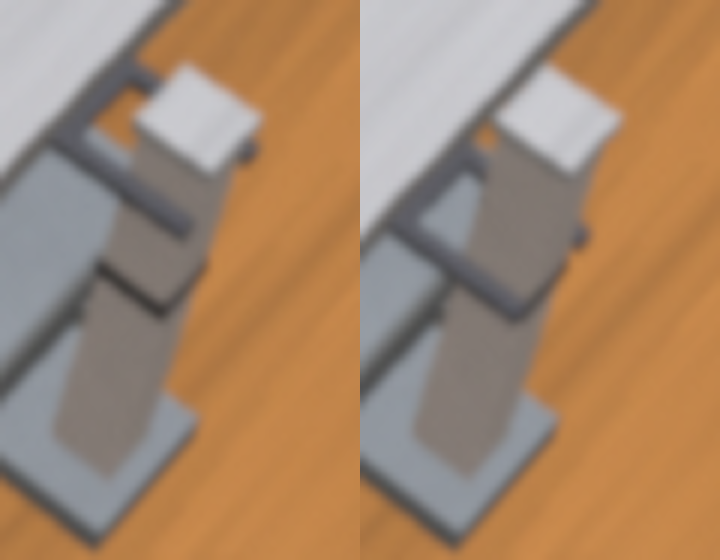

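The overlap is parallax: the near fork arm lies about 11 mm in front of the column face. In 3D the pointer is at about 110 mm and the mark at about 101 mm, measured the same way, so it is still 9 mm above. The third nut, at top pixel (330,212), is needed.

arm_command --targets '[[[0,0,0.27],[-0.318,0.027,0],60],[[0,0,0.27],[-0.318,0.027,0],60],[[0,0,0.27],[-0.318,0.027,0],60],[[0,0,0.27],[-0.318,0.027,0.05],60],[[0,0,0.27],[-0.318,0.027,0.08],60],[[0,0,0.27],[-0.318,0.027,0.12],60],[[0,0,0.27],[-0.318,0.027,0.155],60],[[0,0,0.27],[-0.318,0.027,0.155],60]]'

```text
t: 11.3
eef_pos: [553.5, -116.9, 110.7]
tcp_rot: [-3.141, 0.0, 1.3]
ft_force: [0.4, 0.8, 0.2]
opening: 0.763
```

arm_command --targets '[[[0,0,0],[0,0,0],60]]'

```text
t: 11.4
eef_pos: [552.0, -116.7, 108.4]
tcp_rot: [-3.134, -0.0, 1.298]
ft_force: [-0.3, 0.8, 0.4]
opening: 0.762
```

```bash
python3 - <<'E'
from h import *
c=get_calibration("wrist");p,d=read_camera("wrist");cv2.imwrite("pics/w3.png",p)
s=env.state();print(s["t"],s["eef_pos"],s["tcp_rot"])
M=np.linalg.inv(c["world_from_camera"]);f,cx,cy=K(c)
a=M@np.array([554,-115,34,1]);print(f*a[0]/a[2]+cx,f*a[1]/a[2]+cy)
mv([554,-115,9],74.5)
E
```

```text
11.45 [ 553.03028305 -115.79109186  110.99382991] [-3.13714571e+00 -1.78080340e-04  1.29890657e+00]
321.322781664005 245.23062989246498
turn [-0.0044 -0.0002 -0.0014] shift m [0.001  0.0012 0.102 ]
```

View pics/w3.png

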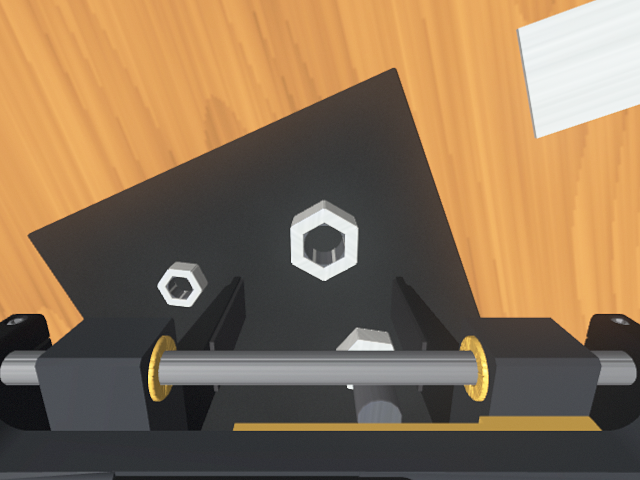

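The nut is at (324,242), close to the prediction, with its flats aligned. The small nut at (180,285) and the bolt at (378,380) are clear.

arm_command --targets '[[[0,0,0],[0.002,0.001,0.04],60],[[0,0,0],[0.002,0.001,0.08],60],[[0,0,0],[0.002,0.001,0.102],60],[[0,0,0],[0.002,0.001,0.102],60],[[0,0,0],[0.002,0.001,0.102],255],[[0,0,0],[0.002,0.001,0.102],255],[[0,0,0],[0.002,0.001,0.102],255],[[0,0,0],[0.002,0.001,0.102],255]]'

```text
t: 12.25
eef_pos: [556.1, -113.7, 12.0]
tcp_rot: [3.139, 0.0, 1.301]
ft_force: [2.3, 0.2, 2.0]
opening: 0.481
```

arm_command --targets '[[[0,0,0],[0,0,0],255]]'

```text
t: 12.35
eef_pos: [556.0, -113.8, 12.0]
tcp_rot: [3.14, 0.0, 1.301]
ft_force: [-1.6, 0.4, 8.3]
opening: 0.481
```

arm_command --targets '[[[0,0,0],[0,0,-0.05],255],[[0,0,0],[0,0,-0.1],255],[[0,0,0],[0,0,-0.15],255],[[0,0,0],[0,0,-0.2],255],[[0,0,0],[0,0,-0.22],255]]'

```text
t: 12.85
eef_pos: [556.2, -113.9, 235.9]
tcp_rot: [3.135, 0.0, 1.301]
ft_force: [-0.6, 0.2, -2.8]
opening: 0.481
```

```bash
python3 - <<'E'
from h import *
s=env.state();print(s["eef_pos"],s["tcp_rot"],s["opening"])
mv([527,277,228],90)
E
```

```text
[ 556.22509353 -113.85228612  235.93481919] [3.13522595e+00 3.34354968e-04 1.30075028e+00] 0.48078851727719646
turn [ 0.0063  0.0012 -0.27  ] shift m [ 0.3689 -0.1325  0.007 ]
```

Nut bottom is TCP−8, so the target TCP for placing is about 117.

arm_command --targets '[[[0,0,-0.27],[0.369,-0.132,0.005],255],[[0,0,-0.27],[0.369,-0.132,0.005],255],[[0,0,-0.27],[0.369,-0.132,0.005],255],[[0,0,-0.27],[0.369,-0.132,0.005],255],[[0,0,-0.27],[0.369,-0.132,0.005],255],[[0,0,-0.27],[0.369,-0.132,0.005],255],[[0,0,-0.27],[0.369,-0.132,0.005],255],[[0,0,-0.27],[0.369,-0.132,0.005],255]]'

```text
t: 13.65
eef_pos: [525.7, 279.6, 225.9]
tcp_rot: [-3.141, 0.0, 1.571]
ft_force: [0.9, 0.7, -3.1]
opening: 0.479
```

arm_command --targets '[[[0,0,0],[0,0,0],255]]'

```text
t: 13.75
eef_pos: [525.4, 281.4, 225.5]
tcp_rot: [-3.141, -0.001, 1.575]
ft_force: [0.8, -0.8, -2.0]
opening: 0.483
```

```bash
python3 - <<'E'
from h import *
s=env.state();print(s["eef_pos"],s["tcp_rot"],s["opening"],s["ft_force"])
mv([527,277,140],90)
E
```

```text
[525.41515857 281.40766603 225.53712369] [-3.14117001e+00 -6.59179817e-04  1.57496565e+00] 0.48258528957090374 [ 0.78147837 -0.83262951 -2.01699524]
turn [-0.0004 -0.0007  0.0042] shift m [-0.0045  0.0016  0.0855]
```

arm_command --targets '[[[0,0,0],[-0.006,0.001,0.03],255],[[0,0,0],[-0.006,0.001,0.06],255],[[0,0,0],[-0.006,0.001,0.085],255],[[0,0,0],[-0.006,0.001,0.085],255],[[0,0,0],[-0.006,0.001,0.085],255]]'

```text
t: 14.25
eef_pos: [527.9, 270.9, 141.4]
tcp_rot: [-3.141, 0.0, 1.57]
ft_force: [1.1, -0.2, -1.9]
opening: 0.48
```

```bash
python3 - <<'E'
from h import *
s=env.state();print(s["eef_pos"],s["tcp_rot"],s["opening"],s["ft_force"])
p,d=read_camera("scene");cv2.imwrite("pics/s5.png",cv2.resize(p[100:280,330:530],None,fx=3.3,fy=3.3))
E
```

```text
[527.87773392 270.85362782 141.35872558] [-3.14134721e+00  2.33456807e-04  1.57039613e+00] 0.47961035669542124 [ 1.14506159 -0.21855295 -1.91555314]
```

View pics/s5.png

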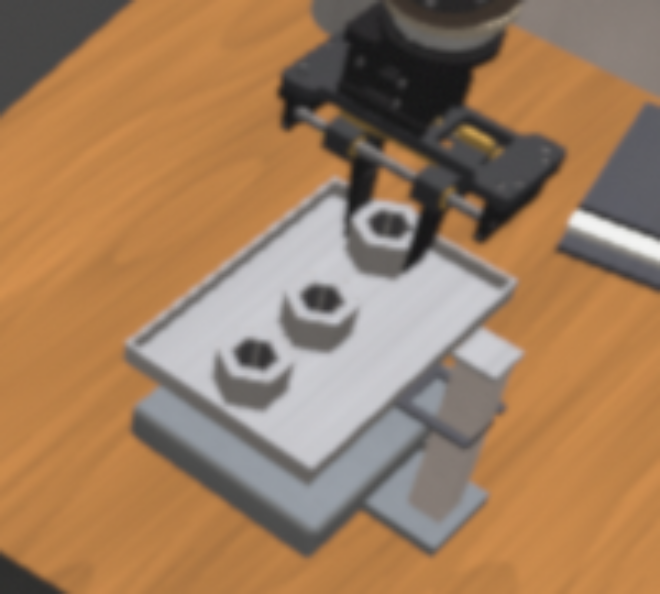

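The third nut hangs inside the pan with clear space all round. Lowering 24 mm, releasing and retreating, with 1 s to settle.

arm_command --targets '[[[0,0,0],[0,0,0.012],255],[[0,0,0],[0,0,0.02],255],[[0,0,0],[0,0,0.024],255],[[0,0,0],[0,0,0.024],255],[[0,0,0],[0,0,0.024],80],[[0,0,0],[0,0,0.024],80],[[0,0,0],[0,0,0.024],80],[[0,0,0],[0,0,0.014],80]]'

```text
t: 15.1
eef_pos: [527.3, 271.0, 126.4]
tcp_rot: [-3.14, 0.001, 1.571]
ft_force: [-0.3, 0.5, 0.0]
opening: 0.679
```

arm_command --targets '[[[0,0,0],[0,0,-0.03],80],[[0,0,0],[0,0,-0.08],80],[[0,0,0],[0,0,-0.13],80],[[0,0,0],[0,0,-0.16],80],[[0,0,0],[0,0,-0.16],80],[[0,0,0],[0,0,-0.16],80],[[0,0,0],[0,0,-0.16],80],[[0,0,0],[0,0,-0.16],80]]'

```text
t: 15.9
eef_pos: [527.3, 271.1, 285.6]
tcp_rot: [-3.14, 0.001, 1.571]
ft_force: [-0.1, -0.6, 0.9]
opening: 0.689
```

arm_command --targets '[[[0,0,0],[0,0,0],80],[[0,0,0],[0,0,0],80],[[0,0,0],[0,0,0],80],[[0,0,0],[0,0,0],80],[[0,0,0],[0,0,0],80]]'

```text
t: 16.4
eef_pos: [527.7, 271.2, 286.7]
tcp_rot: [3.142, 0.0, 1.571]
ft_force: [-0.0, 0.0, -0.7]
opening: 0.686
```

```bash
python3 - <<'E'
from h import *
p,d=read_camera("scene");c=get_calibration("scene")
cv2.imwrite("pics/s6.png",cv2.resize(p[130:280,360:500],None,fx=4,fy=4,interpolation=2))
W=pts(d,c);g=p.max(2)
m=(abs(W[...,0]-522)<65)&(abs(W[...,1]-165)<10)&(W[...,2]>60)&(W[...,2]<100);print("floor",np.median(W[m][:,2]),m.sum())
m=(g<100)&(W[...,0]>610)&(W[...,0]<665)&(abs(W[...,1]-186)<5)&(W[...,2]>60);print("fork",np.median(W[m],axis=0),m.sum())
m=(g<80)&(W[...,0]>632)&(abs(W[...,1]-197)<4)&(W[...,2]>94);print("mark",np.median(W[m],axis=0),m.sum())
p,d=read_camera("top");cv2.imwrite("pics/t6.png",p)
E
```

```text
floor 88.90182396081201 234
fork [640.26294831 186.85233933  90.47271656] 55
mark [647.79112709 196.12124779 102.83981065] 18
```

View pics/s6.png

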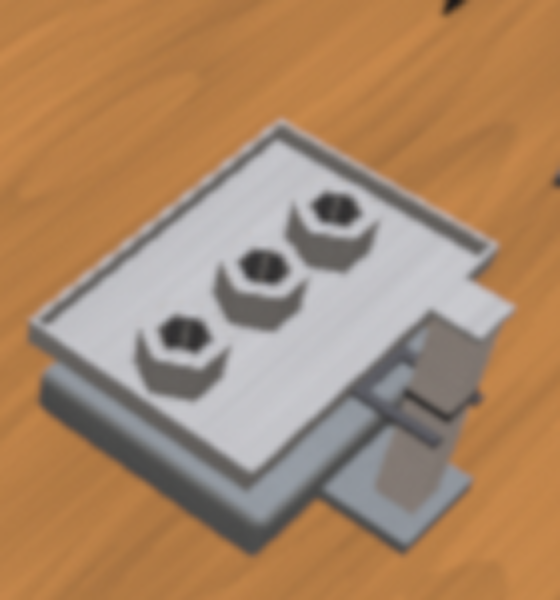

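View pics/t6.png

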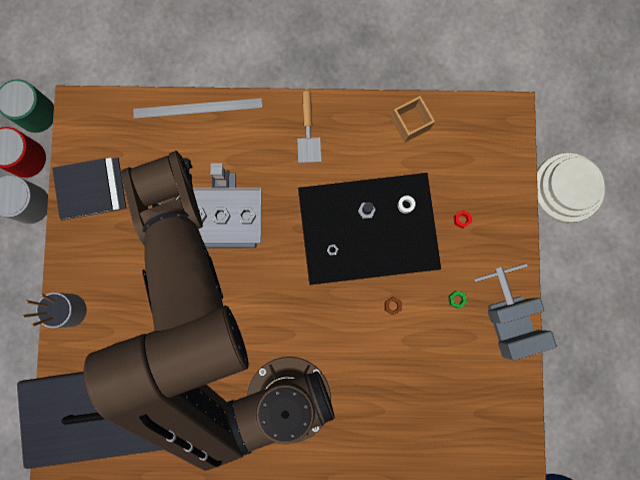

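The pan holds three nuts and the pointer, at about 90 mm, is below the mark, at about 101 mm. The other parts are untouched and the gripper is clear.

```bash
python3 -c "
from cell import env
print(env.job_done())"
```

```text
the job is handed in; nothing more can be done
None
```

The pan needed all three large steel nuts, which I laid in it one at a time, and the job is handed in at about 16.5 s of the 72 s allowed. I started each next nut only once the pan had had time to settle.

| Nuts in pan | Pan floor above bench |
|---|---|
| 0 | about 150 mm |
| 1 | about 130 mm |
| 2 | about 110 mm |
| 3 | about 89–90 mm |

- **After two nuts:** the picture seemed to show the pointer on the mark, but the depth readings put the pointer at about 110 mm and the mark at about 101 mm. The overlap was only the camera angle, so I added the third nut.
- **Last checks:** with three nuts the pointer is at about 90 mm, clearly below the mark, which read 101–103 mm. All three nuts lie flat inside the rim and the gripper is about 170 mm above them.
- **Other parts:** the small nut, bolt, collar and coloured look-alikes are where they were.
- **Disagreements:** the scene and top cameras differed by 2–3 mm on the nut positions, which did not affect the grasps. No check failed.

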